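# Run a load of sockets through the parts washer

### The job

Take the clean deep sockets that stand in the parts washer's pockets out into the clear bin, and stand every used deep socket from the socket tray drive end up in a pocket of its own, right down on the pocket floor. Then screw the washer's filler cap home clockwise until its ratchet clicks and slips at its stop, and only after that press the start button fully down and let it up again. Leave the bottle, can, jug, steel lid and stubby adaptor where they are.

Things in the scene. Friction and masses are not known exactly. Their poses are not given: they have to be found in the camera images.
- used0: Deep socket: steel cylinder 30 mm diameter, 80 mm tall, about 0.24 kg, upright, drive end (black square recess) up. Origin: centre of its underside. USED one, stands in a well of the socket tray at the start (z 4 mm); goes into a free washer pocket. 2 to 4 of the four are present; None from the start = absent.
- used1: Deep socket: steel cylinder 30 mm diameter, 80 mm tall, about 0.24 kg, upright, drive end (black square recess) up. Origin: centre of its underside. USED one, stands in a well of the socket tray at the start (z 4 mm); goes into a free washer pocket. 2 to 4 of the four are present; None from the start = absent.
- used2: Deep socket: steel cylinder 30 mm diameter, 80 mm tall, about 0.24 kg, upright, drive end (black square recess) up. Origin: centre of its underside. USED one, stands in a well of the socket tray at the start (z 4 mm); goes into a free washer pocket. 2 to 4 of the four are present; None from the start = absent.
- used3: Deep socket: steel cylinder 30 mm diameter, 80 mm tall, about 0.24 kg, upright, drive end (black square recess) up. Origin: centre of its underside. USED one, stands in a well of the socket tray at the start (z 4 mm); goes into a free washer pocket. 2 to 4 of the four are present; None from the start = absent.
- clean0: Deep socket: steel cylinder 30 mm diameter, 80 mm tall, about 0.24 kg, upright, drive end (black square recess) up. Origin: centre of its underside. CLEAN one, stands in a washer pocket at the start (35 mm of it above the deck); goes into the clear bin. 2 or 3 of three are present; None from the start = absent. Looks like the used ones: those in pockets at the start are clean.
- clean1: Deep socket: steel cylinder 30 mm diameter, 80 mm tall, about 0.24 kg, upright, drive end (black square recess) up. Origin: centre of its underside. CLEAN one, stands in a washer pocket at the start (35 mm of it above the deck); goes into the clear bin. 2 or 3 of three are present; None from the start = absent. Looks like the used ones: those in pockets at the start are clean.
- clean2: Deep socket: steel cylinder 30 mm diameter, 80 mm tall, about 0.24 kg, upright, drive end (black square recess) up. Origin: centre of its underside. CLEAN one, stands in a washer pocket at the start (35 mm of it above the deck); goes into the clear bin. 2 or 3 of three are present; None from the start = absent. Looks like the used ones: those in pockets at the start are clean.
- washer: Bench-top parts washer, fixed: grey box 150 (x) x 340 (y) x 75 mm high with a bright metal deck on top at z 75 mm. Origin: centre of its underside; x points away from the robot (yaw varies up to 0.15 rad), y to the left. The pocket row runs along its y; cap and button stand at its +y end.
- bin: Clear open plastic bin, fixed, 170 x 170 mm outside, 50 mm high, walls and floor 4 mm. Origin: centre of its underside.
- cap_grip (a point): Top centre of the black filler cap's grip bar, on the turning axis, 47 mm above the deck (z 122 mm). The bar is 52 mm long (along this point's x), 14 mm wide (its y) and stands on a round knurled disc of 60 mm diameter whose top is 25 mm below this point. The point turns with the bar.
- cap_thread (a joint): Turn of the cap's inner thread, rad; grows clockwise seen from above, from 0 to the hard stop at 3.0 (fully home); starts between 0 and 0.9; turns stiffly at about 0.06 N m and stays where left. The grip bar turns by cap_thread + cap_slip.
- cap_slip (a joint): Turn of the cap's outer shell (with the grip bar) on the inner thread, rad, clockwise; 0 until the thread meets its stop, then the limiter lets go at about 0.35 N m and this grows as the cap is turned on (a click is about 0.25 rad). It does not spring back; turning the cap backwards unscrews the thread.
- start (a joint): Travel of the start button, m: 0 up, 0.006 fully down (takes about 5 N); a spring lifts it when released.
- start_top (a point): Centre of the top face of the round steel start button, 28 mm diameter, in a black collar of 44 mm; its top stands 22 mm above the deck, 73 mm nearer the robot than the cap along the washer's x. It is pressed straight down.
- pocket0 (a point): Centre of the mouth, at deck height, of square pocket 0 (from the right, -y): 36 mm wide, 45 mm deep with a flat floor; pockets are 56 mm apart, the left-most is 85 mm from the cap.
- pocket1 (a point): Centre of the mouth, at deck height, of square pocket 1 (from the right, -y): 36 mm wide, 45 mm deep with a flat floor; pockets are 56 mm apart, the left-most is 85 mm from the cap.
- pocket2 (a point): Centre of the mouth, at deck height, of square pocket 2 (from the right, -y): 36 mm wide, 45 mm deep with a flat floor; pockets are 56 mm apart, the left-most is 85 mm from the cap.
- pocket3 (a point): Centre of the mouth, at deck height, of square pocket 3 (from the right, -y): 36 mm wide, 45 mm deep with a flat floor; pockets are 56 mm apart, the left-most is 85 mm from the cap.
- tray: Loose dark steel socket tray on the bench, 140 x 140 x 24 mm, 0.9 kg, with four square wells 34 mm wide and 20 mm deep (floor at 4 mm), 70 mm apart both ways, in which the used sockets stand. Origin: centre of its underside. It may be knocked aside.
- bottle: Bystander: blue glass bottle, 72 mm diameter, 240 mm tall, upright. Origin: underside.
- can: Bystander: flattened tin can, 100 x 75 x 22 mm. Origin: underside.
- jug: Bystander: white plastic milk jug with screw cap, 90 x 90 x 205 mm, upright. Origin: underside.
- lid: Bystander: steel lid, flat disc 100 mm diameter, 10 mm high. Origin: underside.
- adaptor: Bystander: short stubby steel socket, 42 mm diameter, 34 mm tall, standing in front of the washer. Origin: underside.
Mind the look-alikes: they are no part of the job. Leave any blue, purple or red look-alike of the clean2 alone.

How it is judged:
On the way, in this order (a step that is already met when the one before it is completed fails the run):
1. the clean sockets are in the bin and every used socket stands down in a pocket ((horizontal distance between used0 and pocket0 below 0.008 m or horizontal distance between used0 and pocket1 below 0.008 m or horizontal distance between used0 and pocket2 below 0.008 m or horizontal distance between used0 and pocket3 below 0.008 m) and z of each of used0, used1, used2, used3 in the frame of washer below 0.035 m and angle between each of used0, used1, used2, used3's own z axis and vertical below 0.15 rad and (horizontal distance between used1 and pocket0 below 0.008 m or horizontal distance between used1 and pocket1 below 0.008 m or horizontal distance between used1 and pocket2 below 0.008 m or horizontal distance between used1 and pocket3 below 0.008 m) and (horizontal distance between used2 and pocket0 below 0.008 m or horizontal distance between used2 and pocket1 below 0.008 m or horizontal distance between used2 and pocket2 below 0.008 m or horizontal distance between used2 and pocket3 below 0.008 m) and (horizontal distance between used3 and pocket0 below 0.008 m or horizontal distance between used3 and pocket1 below 0.008 m or horizontal distance between used3 and pocket2 below 0.008 m or horizontal distance between used3 and pocket3 below 0.008 m) and x of clean0 in the frame of bin between -0.085 and 0.085 m and y of clean0 in the frame of bin between -0.085 and 0.085 m and z of each of clean0, clean1, clean2 in the frame of bin below 0.045 m and x of clean1 in the frame of bin between -0.085 and 0.085 m and y of clean1 in the frame of bin between -0.085 and 0.085 m and x of clean2 in the frame of bin between -0.085 and 0.085 m and y of clean2 in the frame of bin between -0.085 and 0.085 m), for 0.3 s.
2. the filler cap is screwed home and has slipped on its ratchet (value of joint cap_thread above 2.94 rad and value of joint cap_slip above 0.25 rad), for 0.2 s.
3. the start button is pressed fully down (value of joint start above 0.005 m), for 0.05 s.
4. the start button is up again (value of joint start below 0.001 m), for 0.2 s.
At the end, for the whole second after the job is handed in: Every used socket present stands in a pocket (within 8 mm of its centre, underside within 5 mm of the pocket floor, tilt under 0.15 rad), every clean one is inside the bin at rest, the cap thread is past 2.94 rad and its shell has slipped more than 0.25 rad (one click), and the button is up (all of step 1 and all of step 2 and value of joint start below 0.001 m and linear speed of each of used0, used1, used2, used3, clean0, clean1, clean2 below 0.02 m/s); the robot touches nothing.
It fails at once if the start button is pressed before the cap is tight (value of joint start above 0.004 m and not (value of joint cap_thread above 2.94 rad and value of joint cap_slip above 0.25 rad)).
It fails at once if a bystander is moved more than 30 mm or tipped over (distance of any of bottle, can, jug, lid, adaptor from where it was at the start of the episode above 0.03 m or angle between any of bottle, can, jug, lid, adaptor's own z axis and vertical above 0.5 rad).
Of used0, used1, used2, used3 only 2 to 4 are there at a start; the rules pass over those that are not, and their reading is None.
Of clean0, clean1, clean2 only 2 to 3 are there at a start; the rules pass over those that are not, and their reading is None.
At some moment in a run one of tray may be knocked a few centimetres aside while the robot is not near it.
It also fails if it takes over 210 s, if anything falls off the work surface, if the arm or the gripper's body presses on something with over 40 N, if the wrist force passes 120 N, or if a joint passes its speed limit or range.

### The arm

A 7-joint arm with a two-finger parallel gripper is mounted at the origin on the work surface. World frame = base frame: x ahead of the robot, y to its left, z up, the work surface at z = 0. Lengths are in m, angles in rad, forces in N, time in s.
With the tool pointing down it reaches from about 0.425 to 0.875 m from the base axis. Payload 4.7 kg.
Tool frame: the origin (TCP) lies midway between the tips of the shut fingers; the grasp point (between the pads) lies 19 mm behind it; z points along the fingers, x is the direction in which the jaws open and shut, and the axes are right-handed (so a half turn about z gives the same grasp; the last joint's range is limited). The gripper opens to 87 mm and grips with 3 to 60 N. Pads are 19 mm wide; open, the fingers measure 117 mm over their backs; the gripper's body (75 mm by 190 mm) begins 51 mm behind the grasp point.
Start: joints at [-1.259, 0.321, -0.07, 1.45, 0.023, 1.371, -0.057], TCP at [0.191, 0.621, 0.223] pointing down, gripper open.
Joint ranges: [-2.86, 2.86], [-0.3, 2.09], [-1.38, 1.24], [0.06, 2.45], [-1.56, 4.7], [0.09, 2.05], [-2.69, 2.69]. Speed limits (rad/s): [2.57, 2.57, 3.14, 3.14, 3.14, 3.14, 3.14].

### API

Orientations are given as a rotation vector (axis times angle).
In Python, from bench import get_state, eyes, ticket gives the robot as it stands.
- The arm moves only by the tool carry_out, never from a script. Its argument "motion" is a list of rows, each a list of 2 entries, a list of its own where there are three numbers: the shift along the world's x, y, z in m, then the turn about the world's z in rad. A call has 1 to 20 rows; each row is the pose to reach, as a shift and turn from the pose commanded when the call began; what a row does not reach only later rows make up. A row lasts 1/10 s, in which the tool goes at most 50 mm and 8.59 degrees, less where a joint would pass 70% of its speed; a pose out of reach is approached as far as the arm can. A call with a gripper value outside its range is refused whole. "grip" is the gripper command: -1 is fully open, 1 is shut, values between are in proportion, set as the call begins (left out, the last holds). The fingers move at their own pace and stop on an object; "squeeze" is the grip in N (left out, the last holds). Time passes only in rows, so rows that repeat a pose let the fingers close. It gives the time, the measured TCP pose, the force and the opening at its end, in the units of the state.
- get_state(): the state, without advancing time (a new reading comes with each control period).
- eyes.get_image(name): name is "side" or "top"; returns a dict with "pixels" (480x640x3 uint8, blue, green, red), "mtx" (3x3 intrinsics, pixels), "extrinsics" (4x4, takes a point from camera to world coordinates). Camera axes: x right, y down, z forward; pixel columns grow to the right and rows downward; lengths in m; the calibration is good to about 2 mm. A picture is of the moment at which its call begins. There is no depth.
- ticket.close_job(): hands the job in, once; it reports no verdict.
The state is a dict: "time": time; "joint_positions": joint angles; "qd": joint speeds; "joint_torque": joint torques, N m; "position": TCP position; "tool_rot": TCP orientation; "ft_force": force on the tool from outside, world axes, zero at the start; "torque": the same for the moment, N m; "grip_width": opening from 0.0 (shut) to 1.0 (fully open).
Only numpy, scipy, OpenCV 4.12 (cv2) and the standard library are available. Lean on these libraries where they do the work, as an engineer would, in place of code of your own. Each camera call takes 0.05 s, during which the arm holds its last target. There are 200 camera calls.

## Working session

There is one attempt and no reset: what is moved stays moved. The work goes in short steps, Python scripts to look and compute and a tool call to move; the robot and the scene stay as the last step left them, time stands still between calls to the robot, and variables do not carry over. Pictures are saved under pics/ and viewed, about 12 in all and at most 16, crops included, and the job is handed in when it is done.

Besides the shell and the picture viewer there is one more tool, called after "Emit:" as a command line: name --argument value ..., lists and objects as JSON in quotes. carry_out: Moves the arm, as the interface text tells. Its arguments: {"type":"object","properties":{"motion":{"type":"array","items":{"type":"array"}},"grip":{"type":"number"},"squeeze":{"type":"number"}},"required":["motion"]}

```bash
mkdir -p pics; ls
cat > h.py <<'E'
import numpy as np,cv2
from bench import get_state,eyes,ticket
def snap(n,f=None):
    d=eyes.get_image(n); im=np.ascontiguousarray(d["pixels"])
    if f: cv2.imwrite("pics/"+f,im)
    return im,np.array(d["mtx"]),np.array(d["extrinsics"])
def ray(uv,K,T,z):
    r=T[:3,:3]@np.linalg.solve(K,[uv[0],uv[1],1]); o=T[:3,3]
    return o+r*(z-o[2])/r[2]
def proj(p,K,T):
    c=T[:3,:3].T@(np.array(p)-T[:3,3]); q=K@c; return q[:2]/q[2]
E
python3 - <<'E'
from h import *
for n in("top","side"):
    im,K,T=snap(n,n+"0.png");print(n,K.round(1).tolist(),T.round(3).tolist())
print(get_state())
E
```

```text
pics
top [[496.8, 0.0, 323.0], [0.0, 496.8, 239.8], [0.0, 0.0, 1.0]] [[0.071, -0.972, 0.224, 0.398], [-0.997, -0.069, 0.02, 0.015], [-0.004, -0.225, -0.974, 1.079], [0.0, 0.0, 0.0, 1.0]]
side [[443.9, 0.0, 327.2], [0.0, 443.9, 251.1], [0.0, 0.0, 1.0]] [[0.985, -0.114, 0.132, 0.439], [-0.174, -0.587, 0.791, -0.907], [-0.013, -0.802, -0.597, 0.803], [0.0, 0.0, 0.0, 1.0]]
{'time': 0.1, 'joint_positions': array([-1.25884677,  0.3217456 , -0.07008033,  1.45154998,  0.02260636,
        1.37084041, -0.05688386]), 'qd': array([ 0.00015714, -0.00194754, -0.00079448, -0.00221922,  0.00092069,
        0.00169066,  0.00055136]), 'joint_torque': array([ 4.37731715e-04, -4.92568052e+01, -4.05337103e-01, -3.13398528e+01,
       -6.41479203e-02,  3.94284446e-02,  8.02381078e-05]), 'position': array([0.19065484, 0.62087727, 0.22157453]), 'tool_rot': array([ 2.52551513e+00,  1.86662919e+00, -2.11812329e-03]), 'ft_force': array([ 0.89834475,  0.097394  , -0.01275937]), 'torque': array([-0.00966413,  0.01762162, -0.00885376]), 'grip_width': 0.9999628727561578}
```

View pics/top0.png

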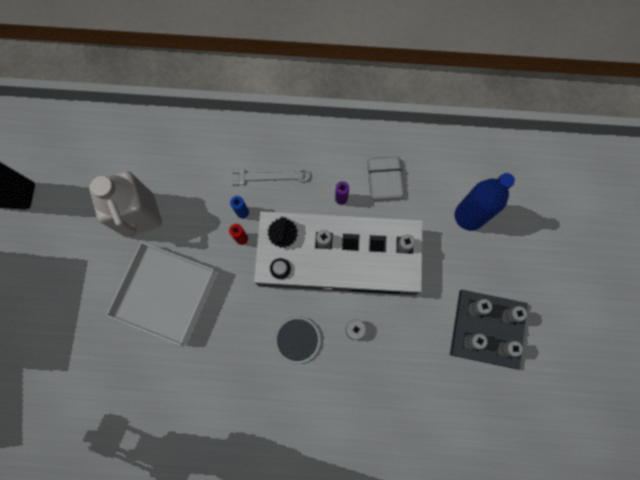

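View pics/side0.png

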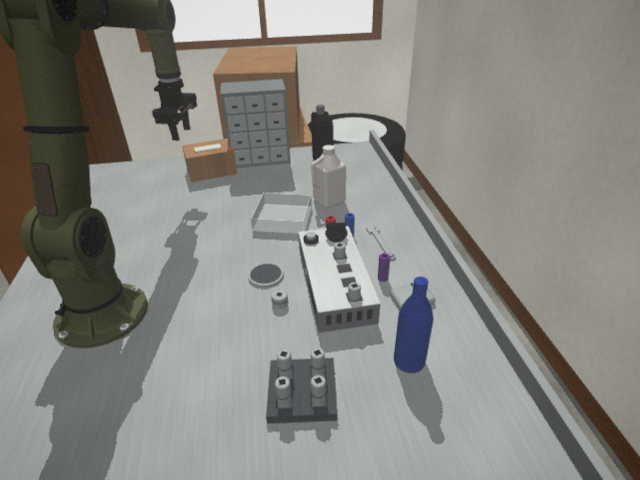

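View crops.

The top view shows the washer with the cap at (282,231), the button at (281,268), and clean sockets in the outer pockets at (324,239) and (406,243). Pockets at (350,242) and (377,243) are free. The four used sockets in the tray are near (482,307), (517,314), (477,341) and (512,349). The bin is at (162,293). Blue (239,207), red (238,234) and purple (342,192) are look-alikes, and the stubby one at (356,330) is the adaptor.

Run:
```python
from h import *
im=cv2.imread("pics/top0.png")
a=cv2.resize(im[200:300,240:440],None,fx=4,fy=4,interpolation=cv2.INTER_CUBIC)
b=cv2.resize(im[280:375,440:540],None,fx=4,fy=4,interpolation=cv2.INTER_CUBIC)
out=np.zeros((600,800,3),np.uint8); out[:400]=a; 
cv2.imwrite("pics/c1.png",a);cv2.imwrite("pics/c2.png",b)
d=np.load
_,K,T=snap("top"); np.savez("top.npz",K=K,T=T)
g=cv2.cvtColor(im,cv2.COLOR_BGR2GRAY)
n,l,s,c=cv2.connectedComponentsWithStats((g<60).astype(np.uint8))
for i in range(1,n):
    if s[i,4]>4 and s[i,4]<1500 and 200<c[i][1]<380 and 220<c[i][0]<540: print(c[i].round(1),s[i].tolist())
# deck outline
m=((g>165)).astype(np.uint8); m[:, :245]=0;m[:,430:]=0;m[:205]=0;m[300:]=0
cs=max(cv2.findContours(m,0,2)[0],key=cv2.contourArea); r=cv2.minAreaRect(cs); print(r)
for p in cv2.boxPoints(r): print(p.round(1),ray(p,K,T,.075).round(4))
```

```text
[239.7 207.3] [231, 197, 18, 21, 245]
[282.6 232.3] [268, 218, 30, 29, 644]
[238.8 234.2] [230, 225, 19, 19, 234]
[323.4 236.3] [321, 234, 6, 6, 24]
[350.1 241.9] [342, 234, 17, 16, 233]
[377.1 243.3] [370, 236, 16, 16, 222]
[324.7 244.9] [316, 238, 16, 11, 69]
[397.6 240.3] [397, 238, 3, 6, 11]
[407.1 240.9] [405, 239, 5, 5, 22]
[398.7 249.8] [397, 247, 5, 5, 15]
[408.5 250.5] [403, 248, 10, 5, 31]
[281.2 269.5] [271, 259, 20, 20, 162]
[291.5 286.5] [258, 284, 66, 6, 180]
[374.4 291.3] [332, 288, 86, 8, 263]
[484.6 305.8] [482, 303, 6, 6, 26]
[519.6 313.1] [517, 311, 6, 5, 25]
[296.9 339.6] [278, 320, 39, 40, 1217]
[356.  329.1] [354, 327, 5, 6, 22]
[479.8 340.6] [477, 338, 6, 6, 26]
[515.5 348.3] [513, 346, 6, 6, 32]Traceback (most recent call last):
  File "<stdin>", line 15, in <module>
ValueError: max() iterable argument is empty
```

View pics/c1.png

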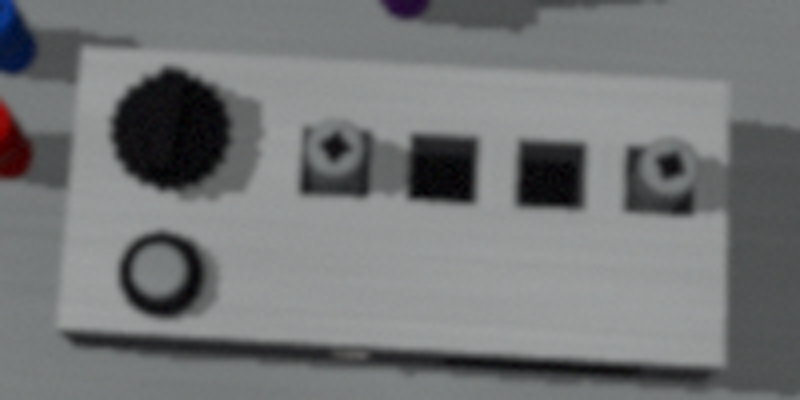

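View pics/c2.png

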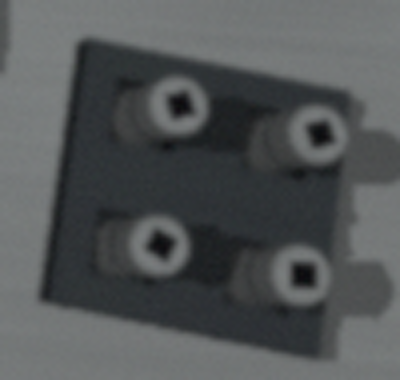

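Crop 1 shows pocket 3 at crop (335,160), pocket 2 at (443,168), pocket 1 at (550,174) and pocket 0 at (660,180). The grip bar is nearly invisible on the black cap. Crop 2 shows four steel used sockets with black recesses in the grey tray.

Run:
```python
from h import *
im=cv2.imread("pics/top0.png");z=np.load("top.npz");K,T=z["K"],z["T"]
g=cv2.cvtColor(im,cv2.COLOR_BGR2GRAY)
R=lambda u,z:ray(u,K,T,z)[:2].round(4)
P2,P1=R((350.4,241.9),.075),R((377.3,243.3),.075)
print("p2,p1",P2,P1,np.linalg.norm(P2-P1))
for u in[(323.4,236.3),(407.1,240.9)]:print("clean",R(u,.11))
for u in[(484.6,305.8),(519.6,313.1),(479.8,340.6),(515.5,348.3)]:print("used",R(u,.084))
print("btn",R((280.5,268),.097),"cap disc",R((282.6,232.3),.097))
# deck corners from crop
for c in[(82,46),(730,82),(725,367),(58,328)]:print("corner",R((240+c[0]/4,200+c[1]/4),.075))
# clean sockets side
print("adaptor",R((356,329.1),.034),"lid",R((297,339.6),.01))
m=((g>125)&(g<256)).astype(np.uint8)
for c in[(150,246),(214,266),(184,343),(109,314)]:print("bin top",R(c,.05))
for c in[(472,215)]:print("bottle base",R(c,.03))
# enhanced cap
c=im[210:255,260:305].astype(float);c=np.clip((c-8)*6,0,255).astype(np.uint8)
s=cv2.imread("pics/side0.png")[215:250,320:355].astype(float);s=np.clip((s-8)*6,0,255).astype(np.uint8)
cv2.imwrite("pics/cap.png",np.hstack([cv2.resize(q,(400,400),interpolation=cv2.INTER_CUBIC) for q in(c,s)]))
```

```text
p2,p1 [ 0.6281 -0.0221] [ 0.6291 -0.0779] 0.055808959854130945
clean [0.6278 0.0338]
clean [ 0.6302 -0.1338]
used [ 0.5147 -0.2962]
used [ 0.5051 -0.3654]
used [ 0.4458 -0.2867]
used [ 0.436  -0.3562]
btn [0.5597 0.1151] cap disc [0.6334 0.1176]
corner [0.6802 0.1703]
corner [ 0.6846 -0.1698]
corner [ 0.535  -0.1713]
corner [0.5308 0.1676]
adaptor [ 0.4534 -0.0462] lid [0.424  0.0754]
bin top [0.5949 0.4006]
bin top [0.5618 0.2598]
bin top [0.3999 0.3015]
bin top [0.4469 0.4635]
bottle base [ 0.7176 -0.2858]
```

View pics/cap.png

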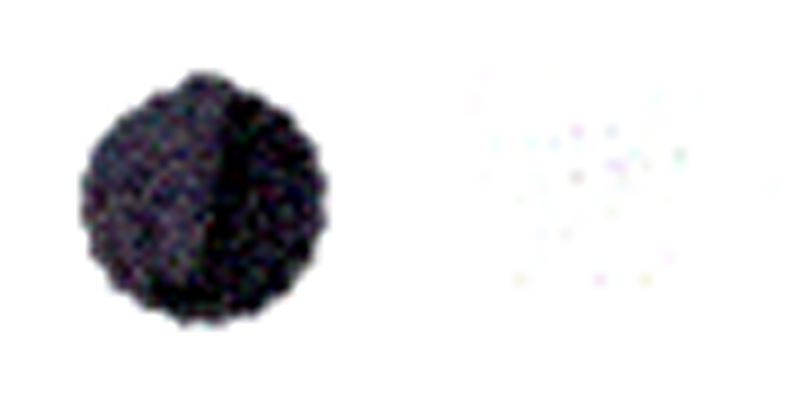

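The cap's bar runs roughly along world x. The pockets are at x≈0.628 with 56 mm spacing, which matches the measured clean sockets. Next I go above pocket 3.

Emit:
carry_out --motion '[[[0.437, -0.587, 0], -1.25], [[0.437, -0.587, 0], -1.25], [[0.437, -0.587, 0], -1.25], [[0.437, -0.587, 0], -1.25], [[0.437, -0.587, 0], -1.25], [[0.437, -0.587, 0], -1.25], [[0.437, -0.587, 0], -1.25], [[0.437, -0.587, 0], -1.25], [[0.437, -0.587, 0], -1.25], [[0.437, -0.587, 0], -1.25], [[0.437, -0.587, 0], -1.25], [[0.437, -0.587, 0], -1.25], [[0.437, -0.587, 0], -1.25], [[0.437, -0.587, 0], -1.25], [[0.437, -0.587, 0], -1.25], [[0.437, -0.587, 0], -1.25], [[0.437, -0.587, 0], -1.25], [[0.437, -0.587, 0], -1.25], [[0.437, -0.587, 0], -1.25], [[0.437, -0.587, 0], -1.25]]' --grip -0.4 --squeeze 30

```text
time: 2.15
position: [0.6274, 0.036, 0.2227]
tool_rot: [-3.141, -0.04, -0.0]
ft_force: [-0.4, 0.1, -0.3]
grip_width: 0.694
```

Emit:
carry_out --motion '[[[0, -0.001, -0.04], 0], [[0, -0.001, -0.08], 0], [[0, -0.001, -0.11], 0], [[0, -0.001, -0.13], 0], [[0, -0.001, -0.14], 0], [[0, -0.001, -0.14], 0], [[0, -0.001, -0.14], 0]]'

```text
time: 2.85
position: [0.6285, 0.0337, 0.0838]
tool_rot: [-3.141, -0.037, -0.003]
ft_force: [0.7, 0.6, 0.6]
grip_width: 0.7
```

Emit:
carry_out --motion '[[[0, 0, 0], 0], [[0, 0, 0], 0], [[0, 0, 0], 0], [[0, 0, 0], 0], [[0, 0, 0], 0], [[0, 0, 0], 0]]' --grip 1

```text
time: 3.45
position: [0.6277, 0.0334, 0.0828]
tool_rot: [-3.141, -0.036, -0.0]
ft_force: [-1.4, -0.0, 0.8]
grip_width: 0.334
```

Emit:
carry_out --motion '[[[0, 0, 0.03], 0], [[0, 0, 0.07], 0], [[0, 0, 0.11], 0], [[0, 0, 0.14], 0], [[-0.016, 0.045, 0.14], 0], [[-0.032, 0.09, 0.14], 0], [[-0.048, 0.135, 0.14], 0], [[-0.064, 0.18, 0.14], 0], [[-0.08, 0.225, 0.14], 0], [[-0.096, 0.27, 0.14], 0], [[-0.113, 0.315, 0.14], 0], [[-0.135, 0.352, 0.14], 0], [[-0.135, 0.352, 0.1], 0], [[-0.135, 0.352, 0.06], 0], [[-0.135, 0.352, 0.02], 0], [[-0.135, 0.352, -0.01], 0], [[-0.135, 0.352, -0.021], 0], [[-0.135, 0.352, -0.021], 0], [[-0.135, 0.352, -0.021], 0]]'

```text
time: 5.35
position: [0.4937, 0.386, 0.063]
tool_rot: [-3.14, -0.036, -0.003]
ft_force: [1.4, -0.1, -1.4]
grip_width: 0.335
```

Run:
```python
from h import *
a=snap("side")[0];b=snap("top")[0]
cv2.imwrite("pics/m1.png",np.hstack([cv2.resize(q,(400,300)) for q in(a,b)]))
```

```text
(no output)
```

View pics/m1.png

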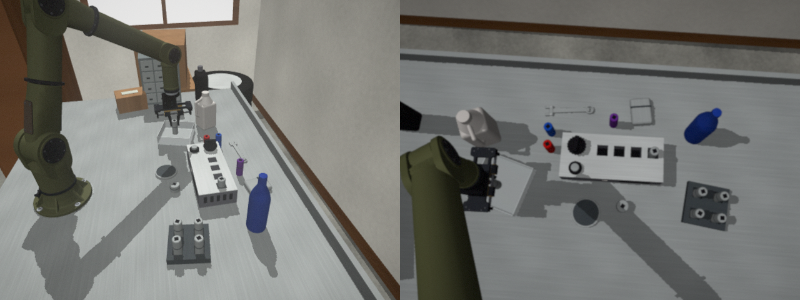

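The picture shows pocket 3 now empty and the gripper over the bin, holding the socket. I release it and go to pocket 0.

Emit:
carry_out --motion '[[[0, 0, 0], 0], [[0, 0, 0], 0], [[0, 0, 0], 0], [[0, 0, 0.01], 0], [[0, 0, 0.05], 0], [[0, 0, 0.1], 0], [[0, 0, 0.145], 0], [[0.012, -0.045, 0.145], 0], [[0.024, -0.09, 0.145], 0], [[0.036, -0.14, 0.145], 0], [[0.048, -0.188, 0.145], 0], [[0.06, -0.236, 0.145], 0], [[0.072, -0.284, 0.145], 0], [[0.084, -0.332, 0.145], 0], [[0.096, -0.38, 0.145], 0], [[0.108, -0.428, 0.145], 0], [[0.12, -0.475, 0.145], 0], [[0.137, -0.52, 0.145], 0], [[0.137, -0.52, 0.145], 0], [[0.137, -0.52, 0.145], 0]]' --grip -0.4

```text
time: 7.45
position: [0.6296, -0.1364, 0.2071]
tool_rot: [3.141, 0.031, 0.0]
ft_force: [-0.5, 0.2, 1.5]
grip_width: 0.695
```

Emit:
carry_out --motion '[[[0, 0, -0.04], 0], [[0, 0, -0.08], 0], [[0, 0, -0.11], 0], [[0, 0, -0.125], 0], [[0, 0, -0.125], 0], [[0, 0, -0.125], 0]]'

```text
time: 8.05
position: [0.6308, -0.1338, 0.0831]
tool_rot: [-3.141, -0.038, -0.003]
ft_force: [0.1, 0.6, -0.2]
grip_width: 0.699
```

Emit:
carry_out --motion '[[[0, 0, 0], 0], [[0, 0, 0], 0], [[0, 0, 0], 0], [[0, 0, 0], 0], [[0, 0, 0], 0], [[0, 0, 0], 0]]' --grip 1

```text
time: 8.65
position: [0.6299, -0.1347, 0.0819]
tool_rot: [3.141, 0.036, 0.001]
ft_force: [-0.4, 0.2, 2.0]
grip_width: 0.331
```

Emit:
carry_out --motion '[[[0, 0, 0.04], 0], [[0, 0, 0.085], 0], [[0, 0, 0.13], 0], [[-0.01, 0.04, 0.14], 0], [[-0.022, 0.085, 0.14], 0], [[-0.034, 0.13, 0.14], 0], [[-0.047, 0.177, 0.14], 0], [[-0.06, 0.224, 0.14], 0], [[-0.073, 0.271, 0.14], 0], [[-0.086, 0.318, 0.14], 0], [[-0.099, 0.365, 0.14], 0], [[-0.112, 0.41, 0.14], 0], [[-0.125, 0.455, 0.14], 0], [[-0.125, 0.455, 0.1], 0], [[-0.125, 0.455, 0.055], 0], [[-0.125, 0.455, 0.015], 0], [[-0.125, 0.455, -0.01], 0], [[-0.125, 0.455, -0.021], 0], [[-0.125, 0.455, -0.021], 0], [[-0.125, 0.455, -0.021], 0]]'

```text
time: 10.65
position: [0.5057, 0.3209, 0.0618]
tool_rot: [-3.14, -0.036, -0.003]
ft_force: [0.9, 0.2, -2.1]
grip_width: 0.334
```

Emit:
carry_out --motion '[[[0, 0, 0], 0], [[0, 0, 0], 0], [[0, 0, 0], 0], [[0, 0, 0.01], 0], [[0, 0, 0.05], 0], [[0, 0, 0.1], 0], [[0, 0, 0.145], 0], [[0, -0.045, 0.145], 0], [[0, -0.09, 0.145], 0], [[0, -0.14, 0.145], 0], [[0, -0.188, 0.145], 0], [[0, -0.236, 0.145], 0], [[0, -0.284, 0.145], 0], [[0, -0.332, 0.145], 0], [[0, -0.38, 0.145], 0], [[0, -0.42, 0.145], 0], [[0, -0.42, 0.145], 0], [[0, -0.42, 0.145], 0]]' --grip -0.4

```text
time: 12.45
position: [0.5048, -0.1005, 0.2065]
tool_rot: [-3.141, -0.032, -0.002]
ft_force: [-0.8, 1.2, -0.8]
grip_width: 0.702
```

Run:
```python
from h import *
a=snap("side")[0];b,K,T=snap("top","t2.png")
cv2.imwrite("pics/m2.png",np.hstack([cv2.resize(q,(400,300)) for q in(a,b)]))
g=cv2.cvtColor(b,cv2.COLOR_BGR2GRAY)
n,l,s,c=cv2.connectedComponentsWithStats((g<60).astype(np.uint8))
for i in range(1,n):
    if 10<s[i,4]<60 and 100<c[i][1]<400: print(c[i].round(1),s[i].tolist(),ray(c[i],K,T,.084).round(4))
```

```text
[418.7 283.1] [417, 277, 4, 12, 24] [ 0.5509 -0.1639  0.084 ]
[176.5 287.8] [174, 286, 6, 5, 21] [0.5068 0.3217 0.084 ]
[143.8 291.6] [142, 289, 5, 6, 21] [0.4944 0.3864 0.084 ]
[519.8 313. ] [517, 310, 7, 7, 37] [ 0.5053 -0.3657  0.084 ]
[356.  329.1] [354, 327, 5, 5, 20] [ 0.4507 -0.0432  0.084 ]
[515.5 348.2] [513, 346, 6, 6, 29] [ 0.4361 -0.3563  0.084 ]
```

View pics/m2.png

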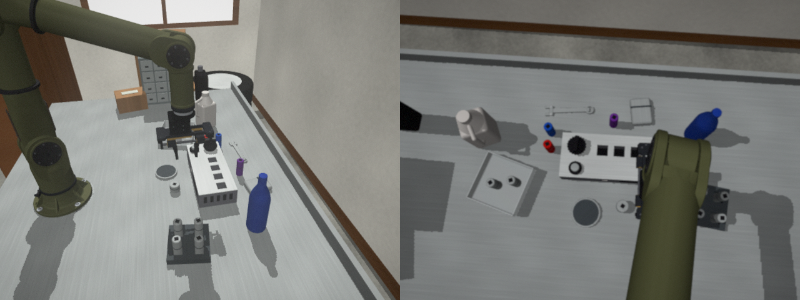

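Both clean sockets stand in the bin, with recesses at (176,288) and (144,292). The tray is unmoved. Now the used sockets, starting with A.

Emit:
carry_out --motion '[[[0.01, -0.05, 0], 0], [[0.01, -0.1, 0], 0], [[0.01, -0.15, 0], 0], [[0.01, -0.196, 0], 0], [[0.01, -0.196, 0], 0], [[0.01, -0.196, -0.03], 0], [[0.01, -0.196, -0.07], 0], [[0.01, -0.196, -0.11], 0], [[0.01, -0.196, -0.14], 0], [[0.01, -0.196, -0.15], 0], [[0.01, -0.196, -0.15], 0], [[0.01, -0.196, -0.15], 0]]'

```text
time: 13.75
position: [0.5161, -0.2954, 0.057]
tool_rot: [3.141, 0.038, 0.003]
ft_force: [-0.4, 0.1, -0.1]
grip_width: 0.698
```

Emit:
carry_out --motion '[[[0, 0, 0], 0], [[0, 0, 0], 0], [[0, 0, 0], 0], [[0, 0, 0], 0], [[0, 0, 0], 0], [[0, 0, 0], 0]]' --grip 1 --squeeze 40

```text
time: 14.35
position: [0.5148, -0.2957, 0.0558]
tool_rot: [3.141, 0.036, 0.0]
ft_force: [-1.1, -0.5, 2.5]
grip_width: 0.335
```

Emit:
carry_out --motion '[[[0, 0, 0.04], 0], [[0, 0, 0.085], 0], [[0, 0, 0.13], 0], [[0.023, 0.032, 0.135], 0], [[0.05, 0.07, 0.135], 0], [[0.08, 0.11, 0.135], 0], [[0.1, 0.14, 0.135], 0], [[0.115, 0.162, 0.13], 0], [[0.115, 0.162, 0.11], 0], [[0.115, 0.162, 0.09], 0], [[0.115, 0.162, 0.085], 0], [[0.115, 0.162, 0.085], 0], [[0.115, 0.162, 0.085], 0]]'

```text
time: 15.65
position: [0.63, -0.1341, 0.1413]
tool_rot: [3.141, 0.035, 0.001]
ft_force: [0.4, -0.6, -2.6]
grip_width: 0.33
```

Emit:
carry_out --motion '[[[0, 0, -0.008], 0], [[0, 0, -0.016], 0], [[0, 0, -0.024], 0], [[0, 0, -0.032], 0], [[0, 0, -0.04], 0], [[0, 0, -0.048], 0], [[0, 0, -0.055], 0], [[0, 0, -0.057], 0], [[0, 0, -0.057], 0]]'

```text
time: 16.55
position: [0.6295, -0.1336, 0.0831]
tool_rot: [3.141, 0.036, -0.001]
ft_force: [-0.0, 0.5, -1.8]
grip_width: 0.33
```

Emit:
carry_out --motion '[[[0, 0, 0], 0], [[0, 0, 0], 0], [[0, 0, 0], 0], [[0, 0, 0.01], 0], [[0, 0, 0.05], 0], [[0, 0, 0.09], 0], [[-0.02, -0.037, 0.11], 0], [[-0.042, -0.078, 0.11], 0], [[-0.065, -0.12, 0.11], 0], [[-0.087, -0.162, 0.11], 0], [[-0.11, -0.204, 0.11], 0], [[-0.125, -0.232, 0.1], 0], [[-0.125, -0.232, 0.08], 0], [[-0.125, -0.232, 0.04], 0], [[-0.125, -0.232, 0.005], 0], [[-0.125, -0.232, -0.02], 0], [[-0.125, -0.232, -0.027], 0], [[-0.125, -0.232, -0.027], 0], [[-0.125, -0.232, -0.027], 0]]' --grip -0.4

```text
time: 18.45
position: [0.5057, -0.3665, 0.0585]
tool_rot: [3.14, 0.036, 0.004]
ft_force: [0.1, -0.5, 0.6]
grip_width: 0.7
```

Emit:
carry_out --motion '[[[0, 0, 0], 0], [[0, 0, 0], 0], [[0, 0, 0], 0], [[0, 0, 0], 0], [[0, 0, 0], 0], [[0, 0, 0], 0]]' --grip 1

```text
time: 19.05
position: [0.5048, -0.3656, 0.0568]
tool_rot: [3.141, 0.036, 0.0]
ft_force: [0.2, 0.8, 1.5]
grip_width: 0.335
```

Run:
```python
from h import *
a,K,T=snap("side");b=snap("top")[0]
cv2.imwrite("pics/m3.png",np.hstack([cv2.resize(a[220:440,240:440],(400,440)),cv2.resize(b[200:390,300:540],(400,440))]))
```

```text
(no output)
```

View pics/m3.png

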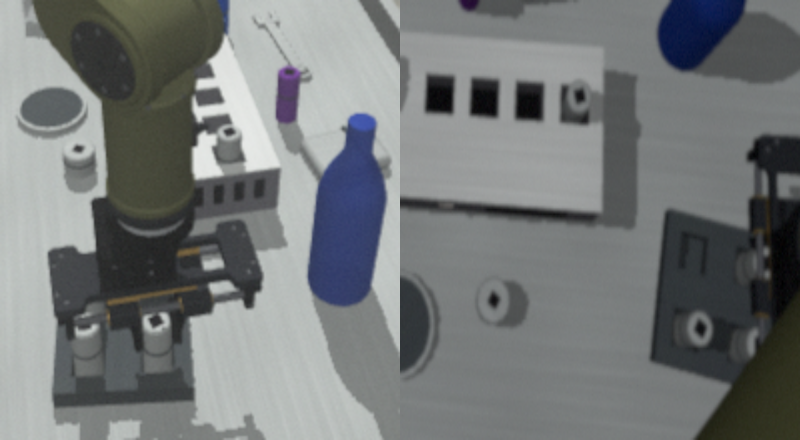

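Socket A sits in pocket 0, and B is gripped at tray crop (770,265). B goes to pocket 1.

Emit:
carry_out --motion '[[[0, 0, 0.04], 0], [[0, 0, 0.085], 0], [[0, 0, 0.13], 0], [[0.018, 0.042, 0.135], 0], [[0.036, 0.084, 0.135], 0], [[0.055, 0.127, 0.135], 0], [[0.073, 0.169, 0.135], 0], [[0.091, 0.211, 0.135], 0], [[0.108, 0.25, 0.135], 0], [[0.124, 0.2875, 0.13], 0], [[0.124, 0.2875, 0.11], 0], [[0.124, 0.2875, 0.09], 0], [[0.124, 0.2875, 0.085], 0], [[0.124, 0.2875, 0.085], 0], [[0.124, 0.2875, 0.085], 0]]'

```text
time: 20.65
position: [0.629, -0.0787, 0.1422]
tool_rot: [3.141, 0.035, 0.001]
ft_force: [0.7, -0.4, -2.2]
grip_width: 0.335
```

Emit:
carry_out --motion '[[[0, 0, -0.008], 0], [[0, 0, -0.016], 0], [[0, 0, -0.024], 0], [[0, 0, -0.032], 0], [[0, 0, -0.04], 0], [[0, 0, -0.048], 0], [[0, 0, -0.055], 0], [[0, 0, -0.058], 0], [[0, 0, -0.058], 0]]'

```text
time: 21.55
position: [0.6287, -0.0782, 0.0834]
tool_rot: [3.141, 0.036, -0.0]
ft_force: [0.2, -0.1, -1.9]
grip_width: 0.337
```

Emit:
carry_out --motion '[[[0, 0, 0], 0], [[0, 0, 0], 0], [[0, 0, 0], 0], [[0, 0, 0.01], 0], [[0, 0, 0.05], 0], [[0, 0, 0.09], 0], [[-0.027, -0.031, 0.11], 0], [[-0.055, -0.063, 0.11], 0], [[-0.085, -0.097, 0.11], 0], [[-0.115, -0.131, 0.11], 0], [[-0.145, -0.165, 0.11], 0], [[-0.17, -0.194, 0.11], 0], [[-0.183, -0.2085, 0.1], 0], [[-0.183, -0.2085, 0.08], 0], [[-0.183, -0.2085, 0.04], 0], [[-0.183, -0.2085, 0.005], 0], [[-0.183, -0.2085, -0.02], 0], [[-0.183, -0.2085, -0.027], 0], [[-0.183, -0.2085, -0.027], 0], [[-0.183, -0.2085, -0.027], 0]]' --grip -0.4

```text
time: 23.55
position: [0.4468, -0.2874, 0.0582]
tool_rot: [3.14, 0.036, 0.004]
ft_force: [-0.2, -0.2, -0.3]
grip_width: 0.7
```

Emit:
carry_out --motion '[[[0, 0, 0], 0], [[0, 0, 0], 0], [[0, 0, 0], 0], [[0, 0, 0], 0], [[0, 0, 0], 0], [[0, 0, 0], 0]]' --grip 1

```text
time: 24.15
position: [0.4457, -0.2866, 0.0567]
tool_rot: [-3.141, -0.036, 0.0]
ft_force: [-0.9, 0.5, 2.1]
grip_width: 0.336
```

Emit:
carry_out --motion '[[[0, 0, 0.04], 0], [[0, 0, 0.085], 0], [[0, 0, 0.13], 0], [[0.025, 0.037, 0.135], 0], [[0.051, 0.074, 0.135], 0], [[0.077, 0.112, 0.135], 0], [[0.103, 0.149, 0.135], 0], [[0.129, 0.187, 0.135], 0], [[0.155, 0.225, 0.135], 0], [[0.1825, 0.2645, 0.13], 0], [[0.1825, 0.2645, 0.11], 0], [[0.1825, 0.2645, 0.09], 0], [[0.1825, 0.2645, 0.085], 0], [[0.1825, 0.2645, 0.085], 0], [[0.1825, 0.2645, 0.085], 0]]'

```text
time: 25.65
position: [0.6286, -0.0226, 0.1423]
tool_rot: [-3.141, -0.035, -0.002]
ft_force: [0.6, 0.1, -2.7]
grip_width: 0.33
```

Emit:
carry_out --motion '[[[0, 0, -0.008], 0], [[0, 0, -0.016], 0], [[0, 0, -0.024], 0], [[0, 0, -0.032], 0], [[0, 0, -0.04], 0], [[0, 0, -0.048], 0], [[0, 0, -0.055], 0], [[0, 0, -0.058], 0], [[0, 0, -0.058], 0]]'

```text
time: 26.55
position: [0.6282, -0.0222, 0.0834]
tool_rot: [3.141, 0.036, -0.0]
ft_force: [0.1, -0.4, -2.5]
grip_width: 0.336
```

Run:
```python
from h import *
b,K,T=snap("top","t3.png")
g=cv2.cvtColor(b,cv2.COLOR_BGR2GRAY)
n,l,s,c=cv2.connectedComponentsWithStats((g<60).astype(np.uint8))
for i in range(1,n):
    if 10<s[i,4]<60 and 200<c[i][1]<400 and c[i][0]>300: print(c[i].round(1),s[i].tolist(),ray(c[i],K,T,.084).round(4),ray(c[i],K,T,.11).round(4))
```

```text
[407.5 241. ] [405, 238, 6, 7, 32] [ 0.6363 -0.1386  0.084 ] [ 0.63   -0.1346  0.11  ]
[515.5 349.4] [513, 346, 6, 7, 37] [ 0.4339 -0.3561  0.084 ] [ 0.433  -0.3464  0.11  ]
```

Emit:
carry_out --motion '[[[0, 0, 0], 0], [[0, 0, 0], 0], [[0, 0, 0], 0], [[0, 0, 0.01], 0], [[0, 0, 0.05], 0], [[0, 0, 0.09], 0], [[-0.022, -0.038, 0.11], 0], [[-0.045, -0.078, 0.11], 0], [[-0.068, -0.118, 0.11], 0], [[-0.091, -0.158, 0.11], 0], [[-0.114, -0.198, 0.11], 0], [[-0.137, -0.238, 0.11], 0], [[-0.16, -0.278, 0.11], 0], [[-0.18, -0.312, 0.11], 0], [[-0.192, -0.334, 0.1], 0], [[-0.192, -0.334, 0.08], 0], [[-0.192, -0.334, 0.06], 0], [[-0.192, -0.334, 0.05], 0]]' --grip -0.4

```text
time: 28.4
position: [0.4357, -0.356, 0.133]
tool_rot: [-3.141, -0.035, 0.001]
ft_force: [0.2, -1.0, 0.1]
grip_width: 0.695
```

Emit:
carry_out --motion '[[[0, 0, -0.03], 0], [[0, 0, -0.06], 0], [[0, 0, -0.077], 0], [[0, 0, -0.077], 0], [[0, 0, -0.077], 0]]'

```text
time: 28.9
position: [0.4368, -0.3566, 0.0576]
tool_rot: [3.141, 0.036, 0.001]
ft_force: [0.6, -0.5, 0.5]
grip_width: 0.701
```

Emit:
carry_out --motion '[[[0, 0, 0], 0], [[0, 0, 0], 0], [[0, 0, 0], 0], [[0, 0, 0], 0], [[0, 0, 0], 0], [[0, 0, 0], 0]]' --grip 1

```text
time: 29.5
position: [0.4362, -0.3562, 0.0568]
tool_rot: [3.141, 0.036, 0.0]
ft_force: [-2.1, -0.6, 1.7]
grip_width: 0.331
```

Emit:
carry_out --motion '[[[0, 0, 0.04], 0], [[0, 0, 0.085], 0], [[0, 0, 0.13], 0], [[0.02, 0.041, 0.135], 0], [[0.04, 0.082, 0.135], 0], [[0.06, 0.123, 0.135], 0], [[0.08, 0.164, 0.135], 0], [[0.1, 0.205, 0.135], 0], [[0.12, 0.246, 0.135], 0], [[0.14, 0.287, 0.135], 0], [[0.16, 0.328, 0.135], 0], [[0.178, 0.364, 0.135], 0], [[0.191, 0.39, 0.13], 0], [[0.191, 0.39, 0.11], 0], [[0.191, 0.39, 0.09], 0], [[0.191, 0.39, 0.085], 0], [[0.191, 0.39, 0.085], 0], [[0.191, 0.39, 0.085], 0]]'

```text
time: 31.3
position: [0.6276, 0.0336, 0.1423]
tool_rot: [-3.141, -0.035, -0.001]
ft_force: [0.4, 0.3, -2.4]
grip_width: 0.334
```

Emit:
carry_out --motion '[[[0, 0, -0.008], 0], [[0, 0, -0.016], 0], [[0, 0, -0.024], 0], [[0, 0, -0.032], 0], [[0, 0, -0.04], 0], [[0, 0, -0.048], 0], [[0, 0, -0.055], 0], [[0, 0, -0.058], 0], [[0, 0, -0.058], 0]]'

```text
time: 32.2
position: [0.6273, 0.0338, 0.0834]
tool_rot: [3.141, 0.036, -0.0]
ft_force: [-0.2, 0.1, -3.8]
grip_width: 0.332
```

Emit:
carry_out --motion '[[[0, 0, 0], 0], [[0, 0, 0], 0], [[0, 0, 0], 0], [[0, 0, 0.01], 0], [[0, 0, 0.05], 0], [[0, 0, 0.09], 0], [[-0.02, -0.03, 0.13], 0], [[-0.05, -0.06, 0.14], 0], [[-0.08, -0.09, 0.15], 0], [[-0.11, -0.12, 0.15], 0], [[-0.14, -0.15, 0.15], 0], [[-0.16, -0.18, 0.15], 0], [[-0.17, -0.21, 0.15], 0], [[-0.17, -0.24, 0.15], 0], [[-0.17, -0.24, 0.15], 0]]' --grip -0.4

```text
time: 33.7
position: [0.4561, -0.2113, 0.235]
tool_rot: [3.14, 0.024, 0.004]
ft_force: [-0.0, -0.1, 0.1]
grip_width: 0.702
```

Run:
```python
from h import *
a,Ks,Ts=snap("side","s4.png");b,K,T=snap("top","t4.png")
g=cv2.cvtColor(b,cv2.COLOR_BGR2GRAY)
n,l,s,c=cv2.connectedComponentsWithStats((g<60).astype(np.uint8))
for i in range(1,n):
    if 10<s[i,4]<60 and 220<c[i][1]<300 and c[i][0]>300: print(c[i].round(1),s[i].tolist(),ray(c[i],K,T,.11).round(4))
def stretch(ims):
    q=np.mean(ims,0); q=q.mean(2); lo,hi=np.percentile(q,1),np.percentile(q,1)+60
    return np.clip((q-lo)/(hi-lo)*255,0,255).astype(np.uint8)
u=proj([.633,.118,.11],Ks,Ts);print(u)
ts=[b]+[snap("top")[0] for _ in range(6)];ss=[a]+[snap("side")[0] for _ in range(6)]
v=u.astype(int)
x=stretch([t[212:252,262:302].astype(float) for t in ts]);y=stretch([t[v[1]-20:v[1]+20,v[0]-20:v[0]+20].astype(float) for t in ss])
o=np.hstack([cv2.resize(q,(400,400),interpolation=cv2.INTER_CUBIC) for q in(x,y)])
cv2.imwrite("pics/cap2.png",o)
# expected bar edges for washer +x axis
```

```text
[323.5 237. ] [321, 235, 6, 5, 22] [0.6264 0.0335 0.11  ]
[351.4 238.4] [349, 236, 6, 6, 22] [ 0.6275 -0.0224  0.11  ]
[370.5 243.9] [370, 236, 3, 14, 19] [ 0.6189 -0.0611  0.11  ]
[379.1 239.3] [377, 237, 5, 6, 22] [ 0.6295 -0.0778  0.11  ]
[343.6 245.2] [342, 239, 6, 10, 24] [ 0.6125 -0.0077  0.11  ]
[397.7 244.4] [397, 238, 3, 14, 25] [ 0.6216 -0.1153  0.11  ]
[407.5 241. ] [405, 239, 6, 5, 24] [ 0.63   -0.1346  0.11  ]
[328.8 244.9] [324, 240, 8, 8, 30] [0.6109 0.0218 0.11  ]
[317.9 245.6] [316, 243, 7, 5, 18] [0.6081 0.0433 0.11  ]
[355.7 247.3] [350, 244, 9, 6, 24] [ 0.6099 -0.032   0.11  ]
[381.8 248.9] [376, 246, 10, 6, 31] [ 0.6103 -0.0842  0.11  ]
[408.6 250.7] [403, 249, 10, 4, 27] [ 0.6104 -0.1375  0.11  ]
[334.96592054 227.14677313]
```

View pics/cap2.png

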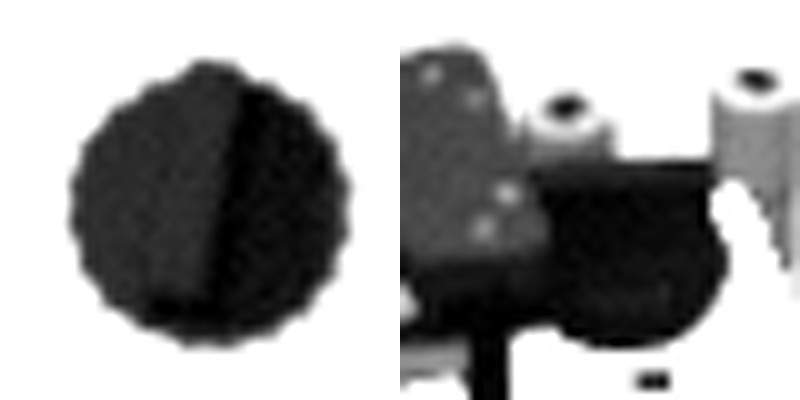

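All four recess centres measure within 1.5 mm of their pocket centres at top height 110 mm. The crop shows the bar's top face at left from (217,65) to (180,297), with its right edge from (245,85) to (205,300).

Run:
```python
from h import *
z=np.load("top.npz");K,T=z["K"],z["T"]
W=lambda x,y,h=.122:ray((262+(x-5)/10,212+(y-5)/10),K,T,h)[:2]
e1,e2=W(245,85),W(205,300);d=e1-e2;d/=np.linalg.norm(d);n=np.array([-d[1],d[0]])
print(e1,e2,"ang",np.arctan2(d[1],d[0]))
print("offset of edge line centre +7mm:",e1+7e-3*n, e2+7e-3*n)
ends=W(217,62),W(180,297);print(ends,np.mean(ends,0))
# disc: outline centroid at z ~.097 vs lower
for h in(.085,.097):print(h,W(210,203,h))
print("pred",proj([.6327,.1175,.122],K,T)-[262,212])
```

```text
[0.65302996 0.11043072] [0.60862809 0.11443784] ang -0.09000291785403806
offset of edge line centre +7mm: [0.65365913 0.11740239] [0.60925726 0.12140951]
(array([0.65737808, 0.11643352]), array([0.60888454, 0.11942329])) [0.63313131 0.1179284 ]
0.085 [0.63727441 0.11911477]
0.097 [0.63438582 0.11785298]
pred [19.5551932 17.6104741]
```

Emit:
carry_out --motion '[[[0.02, 0.036, 0], 0.14], [[0.04, 0.073, 0], 0.28], [[0.06, 0.11, 0], 0.42], [[0.08, 0.147, 0], 0.56], [[0.1, 0.184, 0], 0.7], [[0.12, 0.22, 0], 0.84], [[0.14, 0.257, 0], 0.98], [[0.16, 0.294, 0], 1.12], [[0.176, 0.324, 0], 1.26], [[0.176, 0.324, 0], 1.4], [[0.176, 0.324, 0], 1.465], [[0.176, 0.324, 0], 1.465], [[0.176, 0.324, 0], 1.465], [[0.176, 0.324, 0], 1.465]]'

```text
time: 35.8
position: [0.6332, 0.1177, 0.2336]
tool_rot: [-2.313, -2.126, -0.0]
ft_force: [0.5, -0.4, 0.6]
grip_width: 0.699
```

Run:
```python
from h import *
s=get_state();print(s["position"],s["tool_rot"],s["joint_positions"].round(2))
```

```text
[0.63318979 0.11768146 0.23360843] [-2.31303515e+00 -2.12569503e+00 -1.98002154e-04] [-0.71  0.34  0.63  1.47 -0.2   1.39  1.41]
```

Emit:
carry_out --motion '[[[0, 0, -0.04], 0], [[0, 0, -0.08], 0], [[0, 0, -0.11], 0], [[0, 0, -0.125], 0], [[0, 0, -0.132], 0], [[0, 0, -0.132], 0], [[0, 0, -0.132], 0]]'

```text
time: 36.5
position: [0.6345, 0.118, 0.1033]
tool_rot: [2.311, 2.126, 0.004]
ft_force: [0.9, -0.0, 1.1]
grip_width: 0.701
```

Emit:
carry_out --motion '[[[0, 0, 0], 0], [[0, 0, 0], 0], [[0, 0, 0], 0], [[0, 0, 0], 0], [[0, 0, 0], 0], [[0, 0, 0], 0], [[0, 0, 0], 0], [[0, 0, 0], 0]]' --grip 1 --squeeze 40

```text
time: 37.3
position: [0.6333, 0.1192, 0.1016]
tool_rot: [-2.31, -2.128, -0.002]
ft_force: [0.5, 3.3, 0.4]
grip_width: 0.156
```

Emit:
carry_out --motion '[[[0, 0.001, 0], -0.1], [[0, 0.001, 0], -0.2], [[0, 0.001, 0], -0.3], [[0, 0.001, 0], -0.4], [[0, 0.001, 0], -0.5], [[0, 0.001, 0], -0.6], [[0, 0.001, 0], -0.7], [[0, 0.001, 0], -0.8], [[0, 0.001, 0], -0.9], [[0, 0.001, 0], -1.0], [[0, 0.001, 0], -1.1], [[0, 0.001, 0], -1.2], [[0, 0.001, 0], -1.3], [[0, 0.001, 0], -1.4], [[0, 0.001, 0], -1.5], [[0, 0.001, 0], -1.6]]'

```text
time: 38.9
position: [0.6342, 0.1202, 0.1017]
tool_rot: [-3.135, 0.18, -0.004]
ft_force: [3.1, 2.8, -2.7]
grip_width: 0.153
```

Run:
```python
from h import *
s=get_state();print(s["position"],s["tool_rot"],s["joint_positions"].round(2),s["ft_force"],s["torque"])
```

```text
[0.63423317 0.12017695 0.10168958] [-3.13524918  0.18016659 -0.00368448] [-0.91  0.53  0.91  1.64 -0.44  1.2  -0.01] [ 3.10307449  2.77590579 -2.74619955] [ 0.49357155 -0.63351334  0.05295846]
```

Emit:
carry_out --motion '[[[0.001, 0, 0], -0.1], [[0.001, 0, 0], -0.2], [[0.001, 0, 0], -0.3], [[0.001, 0, 0], -0.4], [[0.001, 0, 0], -0.5], [[0.001, 0, 0], -0.6], [[0.001, 0, 0], -0.7], [[0.001, 0, 0], -0.8], [[0.001, 0, 0], -0.9], [[0.001, 0, 0], -1.0]]'

```text
time: 39.9
position: [0.6351, 0.1197, 0.1017]
tool_rot: [-2.665, 1.662, -0.002]
ft_force: [2.2, 2.1, -2.8]
grip_width: 0.153
```

Run:
```python
from h import *
s=get_state();print(s["position"],s["tool_rot"],s["joint_positions"].round(2),s["ft_force"],s["torque"])
```

```text
[0.6350641  0.11973548 0.1016846 ] [-2.66464581e+00  1.66151152e+00 -1.98217382e-03] [-1.03  0.64  1.12  1.64 -0.6   1.25 -0.9 ] [ 2.20739957  2.09404483 -2.83082861] [ 0.26977839 -0.43054422  0.05237753]
```

Emit:
carry_out --motion '[[[0, 0, 0], -0.08], [[0, 0, 0], -0.16], [[0, 0, 0], -0.24], [[0, 0, 0], -0.32], [[0, 0, 0], -0.4], [[0, 0, 0], -0.48], [[0, 0, 0], -0.56], [[0, 0, 0], -0.64], [[0, 0, 0], -0.72], [[0, 0, 0], -0.8], [[0, 0, 0], -0.88]]'

```text
time: 41.0
position: [0.6351, 0.119, 0.1017]
tool_rot: [-1.705, 2.637, -0.003]
ft_force: [2.3, 0.2, -1.3]
grip_width: 0.16
```

Run:
```python
from h import *
s=get_state();print(s["position"],s["tool_rot"],s["joint_positions"].round(2),s["ft_force"],s["torque"])
```

```text
[0.63514498 0.11897295 0.10166574] [-1.70490691e+00  2.63740578e+00 -2.62415590e-03] [-1.07  0.7   1.2   1.64 -0.67  1.28 -1.73] [ 2.34266284  0.17826498 -1.34945481] [ 0.08056758 -0.44626674  0.30702024]
```

The torque rose from 0.05 to 0.31 N m, so the cap is at the stop and on the limiter after 3.48 rad. I release, back off and check the bar angle.

Emit:
carry_out --motion '[[[0, 0, 0], 0], [[0, 0, 0], 0], [[0, 0, 0], 0], [[0, 0, 0], 0], [[0, 0, 0.03], 0], [[0, 0, 0.07], 0], [[0, 0, 0.11], 0], [[0, 0, 0.13], 0.1], [[-0.02, -0.03, 0.13], 0.24], [[-0.04, -0.065, 0.13], 0.38], [[-0.06, -0.1, 0.13], 0.52], [[-0.08, -0.135, 0.13], 0.66], [[-0.1, -0.17, 0.13], 0.8], [[-0.12, -0.205, 0.13], 0.94], [[-0.14, -0.24, 0.13], 1.08], [[-0.16, -0.275, 0.13], 1.22], [[-0.17, -0.31, 0.13], 1.36], [[-0.17, -0.33, 0.13], 1.5], [[-0.17, -0.33, 0.13], 1.64], [[-0.17, -0.33, 0.13], 1.78]]' --grip -0.4

```text
time: 43.0
position: [0.4634, -0.2128, 0.2315]
tool_rot: [-3.124, 0.328, -0.0]
ft_force: [0.9, 0.3, 0.6]
grip_width: 0.696
```

Run:
```python
from h import *
print(get_state()["joint_positions"].round(2))
ts=[snap("top")[0].astype(float) for _ in range(6)]; b=np.mean(ts,0); np.save("b.npy",b)
q=b[212:252,262:302].mean(2);lo=np.percentile(q,1)
x=np.clip((q-lo)/60*255,0,255).astype(np.uint8)
full=cv2.resize(b.astype(np.uint8),(400,300)); pad=np.zeros((400,400,3),np.uint8);pad[:300]=full
cv2.imwrite("pics/cap3.png",np.hstack([cv2.cvtColor(cv2.resize(x,(400,400),interpolation=cv2.INTER_CUBIC),8),pad]))
```

```text
[-0.85 -0.03  1.22  1.81  0.03  1.34  0.16]
```

View pics/cap3.png

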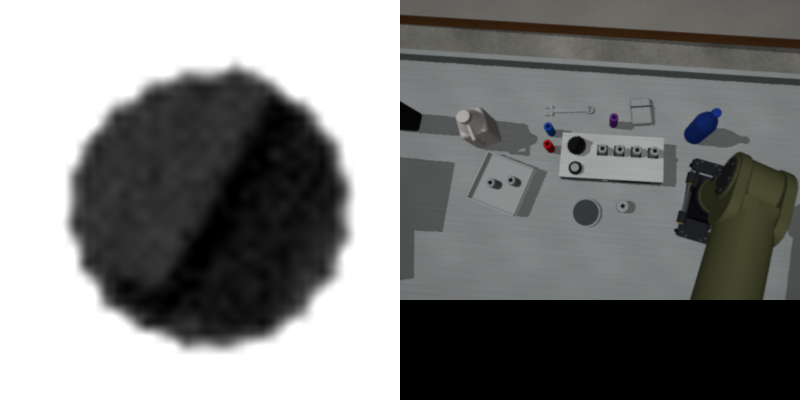

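The bar's edge now runs from (275,95) to (165,290), a turn of π+0.33 = 3.47 rad, so the shell slipped at least 0.47 rad past the stop. Now the button.

Emit:
carry_out --motion '[[[0.015, 0.04, 0], 0], [[0.03, 0.08, 0], 0], [[0.045, 0.12, 0], 0], [[0.06, 0.16, 0], 0], [[0.07, 0.2, 0], 0], [[0.08, 0.245, 0], 0], [[0.09, 0.29, 0], 0], [[0.096, 0.327, 0], 0], [[0.096, 0.327, 0], 0], [[0.096, 0.327, 0], 0], [[0.096, 0.327, 0], 0]]' --grip 1

```text
time: 44.4
position: [0.5602, 0.1143, 0.2316]
tool_rot: [3.123, -0.336, 0.0]
ft_force: [-0.1, -0.8, -0.6]
grip_width: 0.005
```

Run:
```python
from h import *
s=get_state();print(s["position"],s["joint_positions"].round(2),s["grip_width"])
```

```text
[0.56020678 0.11433403 0.23162688] [-1.09  0.21  0.97  1.67 -0.18  1.36 -0.31] 0.00468724785758953
```

Emit:
carry_out --motion '[[[0.001, 0.002, -0.04], 0], [[0.001, 0.002, -0.08], 0], [[0.001, 0.002, -0.11], 0], [[0.001, 0.002, -0.125], 0], [[0.001, 0.002, -0.13], 0], [[0.001, 0.002, -0.134], 0], [[0.001, 0.002, -0.138], 0], [[0.001, 0.002, -0.142], 0], [[0.001, 0.002, -0.146], 0], [[0.001, 0.002, -0.146], 0], [[0.001, 0.002, -0.146], 0]]'

```text
time: 45.5
position: [0.5627, 0.1176, 0.091]
tool_rot: [-3.121, 0.333, -0.001]
ft_force: [-12.7, -2.9, 31.4]
grip_width: 0.003
```

The tip is at 0.091, 6 mm below the button top, with 31 N, so the button is bottomed. I lift away.

Emit:
carry_out --motion '[[[0, 0, 0.02], 0], [[0, 0, 0.06], 0], [[0, 0, 0.1], 0], [[0, 0, 0.14], 0], [[-0.01, -0.04, 0.15], 0], [[-0.02, -0.08, 0.15], 0], [[-0.03, -0.12, 0.15], 0], [[-0.04, -0.16, 0.15], 0], [[-0.06, -0.2, 0.15], 0], [[-0.08, -0.24, 0.15], 0], [[-0.1, -0.28, 0.15], 0], [[-0.1, -0.32, 0.15], 0], [[-0.1, -0.32, 0.15], 0], [[-0.1, -0.32, 0.15], 0], [[-0.1, -0.32, 0.15], 0]]'

```text
time: 47.0
position: [0.4618, -0.2008, 0.2356]
tool_rot: [-3.124, 0.33, -0.0]
ft_force: [-0.7, 0.4, 0.3]
grip_width: 0.006
```

Run:
```python
from h import *
a=snap("side")[0];b,K,T=snap("top","t5.png")
g=cv2.cvtColor(b,cv2.COLOR_BGR2GRAY)
o=np.vstack([cv2.resize(b[195:355,100:440],(800,376)),cv2.resize(a[180:300,240:440],(800,480))[:220]])
cv2.imwrite("pics/fin.png",o)
n,l,s,c=cv2.connectedComponentsWithStats((g<60).astype(np.uint8))
for i in range(1,n):
    if 18<s[i,4]<40 and s[i,2]<8 and 220<c[i][1]<340: print(c[i].round(1),ray(c[i],K,T,.11).round(4))
print(get_state()["ft_force"],get_state()["joint_positions"].round(2))
```

```text
[323.3 237. ] [0.6264 0.0339 0.11  ]
[351.4 238.4] [ 0.6275 -0.0224  0.11  ]
[379.1 239.3] [ 0.6295 -0.0778  0.11  ]
[343.4 245. ] [ 0.6128 -0.0072  0.11  ]
[370.8 245.7] [ 0.6152 -0.0619  0.11  ]
[407.5 241. ] [ 0.63   -0.1346  0.11  ]
[176.5 287.8] [0.5039 0.3136 0.11  ]
[143.8 291.5] [0.4922 0.3766 0.11  ]
[356.  329.1] [ 0.4493 -0.0417  0.11  ]
[536.  335.9] [ 0.461 -0.386  0.11 ]
[-0.5332254  -0.48746603  0.16875794] [-0.89 -0.09  1.21  1.82  0.08  1.35  0.09]
```

View pics/fin.png

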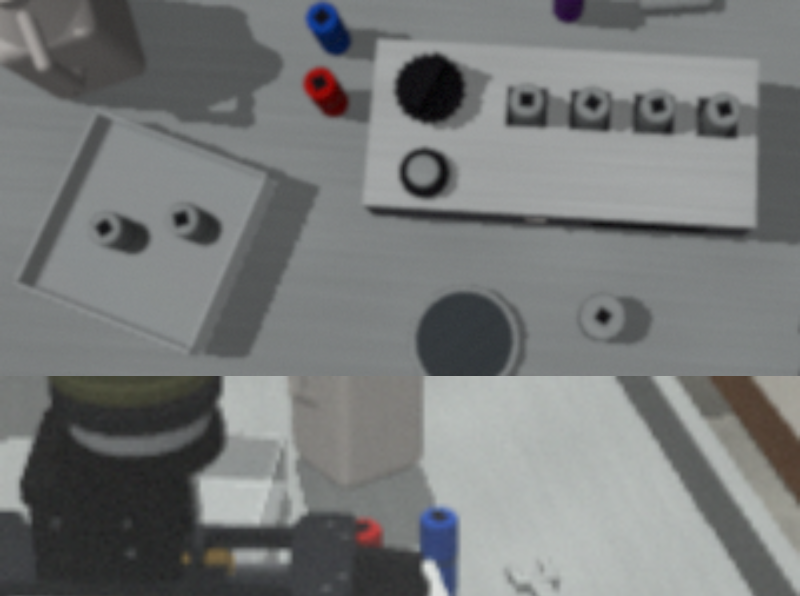

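The last picture shows four sockets seated in the pockets, two in the bin, and the button up at crop (424,170). The lid and adaptor have not moved, and the arm touches nothing. I hand in.

```bash
python3 -c "
from bench import ticket
print(ticket.close_job())"
```

```text
the job is handed in; nothing more can be done
None
```

The job is done and handed in at about 47 s of the 210 s allowed; the hand-in gave no verdict.

- **Sockets:** I moved the two clean sockets from the outer pockets into the bin, then put all four used sockets into the four pockets. In the last picture each used socket's recess is within about 1.5 mm of its pocket centre. The gripper stopped at the seated height for all four. Both clean sockets stand in the bin.
- **Filler cap:** I turned it 3.48 rad clockwise by the arm, and the picture of the bar gave 3.47. Torque rose from 0.05 to 0.31 N m at the end. Allowing for the unknown start of the thread, the shell slipped at least 0.47 rad. I can't read the cap joints directly, and 0.31 N m is a little under the 0.35 N m quoted for the limiter.
- **Start button:** I pressed it after the cap. The fingertips went 6 mm below its top face with 31 N upward force, so it was fully down. I then let it go; I judged it up only by eye in the last picture.
- **Bystanders:** The lid and adaptor measure where they started. I did not measure the bottle, can or jug again; the jug's edge in the last picture looks unchanged, and the arm was never meant to touch any of them.
- **Checks that failed:** None. One arm joint (the third) came within 0.02 rad of its upper limit as I backed off from the cap, but did not pass it in any reading I took.

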